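# Mixed-up espresso cups back on their own saucers

### The job

The table is laid for coffee, but every espresso cup is standing on a saucer of the wrong colour: swap the cups round so that each stands upright in the middle of the saucer of its own colour; the empty cork trivet is free for parking a cup on the way. They are china, so set the cups down and do not let them fall or tip over. Leave the saucers and the coffee pot where they are.

Things in the scene. Friction and masses are not known exactly. Their poses are not given: they have to be found in the camera images.
- cup_red: red china espresso cup, empty, about 130 g: 58 mm high, outside 62 mm across at the rim, 58 mm at 18 mm height, 42 mm at the foot; wall 3.5 mm, inner floor 5 mm up. Origin: centre of the foot's underside; z up. One handle along its own +x, out to 54 mm from the axis, 8 mm thick, heights 17 to 51 mm; smooth elsewhere. Starts upright on a saucer of another colour, turned any way.
- cup_yellow: yellow china espresso cup, empty, about 130 g: 58 mm high, outside 62 mm across at the rim, 58 mm at 18 mm height, 42 mm at the foot; wall 3.5 mm, inner floor 5 mm up. Origin: centre of the foot's underside; z up. One handle along its own +x, out to 54 mm from the axis, 8 mm thick, heights 17 to 51 mm; smooth elsewhere. Starts upright on a saucer of another colour, turned any way.
- cup_green: green china espresso cup, empty, about 130 g: 58 mm high, outside 62 mm across at the rim, 58 mm at 18 mm height, 42 mm at the foot; wall 3.5 mm, inner floor 5 mm up. Origin: centre of the foot's underside; z up. One handle along its own +x, out to 54 mm from the axis, 8 mm thick, heights 17 to 51 mm; smooth elsewhere. Starts upright on a saucer of another colour, turned any way.
- cup_blue: blue china espresso cup, empty, about 130 g: 58 mm high, outside 62 mm across at the rim, 58 mm at 18 mm height, 42 mm at the foot; wall 3.5 mm, inner floor 5 mm up. Origin: centre of the foot's underside; z up. One handle along its own +x, out to 54 mm from the axis, 8 mm thick, heights 17 to 51 mm; smooth elsewhere. Starts upright on a saucer of another colour, turned any way.
- saucer_red: red glazed china saucer, loose on the table, 150 g: 116 mm across, 15 mm high at the rim, with a flat round floor about 60 mm across in its middle, 5 mm above the table, where a cup's foot stands. Origin: centre of its underside, on the table; z up. Round: its yaw means nothing.
- saucer_yellow: yellow glazed china saucer, loose on the table, 150 g: 116 mm across, 15 mm high at the rim, with a flat round floor about 60 mm across in its middle, 5 mm above the table, where a cup's foot stands. Origin: centre of its underside, on the table; z up. Round: its yaw means nothing.
- saucer_green: green glazed china saucer, loose on the table, 150 g: 116 mm across, 15 mm high at the rim, with a flat round floor about 60 mm across in its middle, 5 mm above the table, where a cup's foot stands. Origin: centre of its underside, on the table; z up. Round: its yaw means nothing.
- saucer_blue: blue glazed china saucer, loose on the table, 150 g: 116 mm across, 15 mm high at the rim, with a flat round floor about 60 mm across in its middle, 5 mm above the table, where a cup's foot stands. Origin: centre of its underside, on the table; z up. Round: its yaw means nothing.
- trivet: round cork trivet, fixed to the table, 120 mm across and 8 mm thick, flat on top, bare at the start and free for parking a cup. Origin: centre of its underside, on the table.
- coffee_pot: glass plunger coffee pot with black frame, lid and knob, 92 mm across and 201 mm high, 600 g, empty, loose on the table beside the saucers. Origin: centre of its underside. Its black handle points along its own +x and reaches out to 92 mm from the axis. Not to be moved.

How it is judged:
By the outcome, as a careful person would: the job done as asked, in the order asked, and still so for the second after the job is handed in, with the robot touching nothing.
It also fails if it takes over 138 s, if anything falls off the work surface, if the arm or the gripper's body presses on something with over 40 N, if the wrist force passes 120 N, or if a joint passes its speed limit or range.

### The arm

A 7-joint arm with a two-finger parallel gripper is mounted at the origin on the work surface. World frame = base frame: x ahead of the robot, y to its left, z up, the work surface at z = 0. Lengths are in m, angles in rad, forces in N, time in s.
With the tool pointing down it reaches from about 0.4 to 0.925 m from the base axis. Payload 5.6 kg.
Tool frame: the origin (TCP) lies between the finger pads; the fingertips stand 17 mm ahead of it and the grasp point (between the pads) lies 2 mm behind it (arm.tips_ahead is the distance from the TCP to the fingertips, in m); z points along the fingers, y is the line along which they close (so a half turn about z gives the same grasp; the last joint's range is limited). The gripper opens to 85 mm and grips with 20 to 120 N. Pads are 22 mm wide; open, the fingers measure 114 mm over their backs; the gripper's body (76 mm by 85 mm) begins 54 mm behind the grasp point. The pads swing forward as they close: fully open they stand 13 mm farther back than shut.
Start: joints at [1.207, 0.468, -0.012, 1.603, 0.006, 1.071, -0.056], TCP at [0.205, -0.617, 0.248] pointing down, gripper open.
Joint ranges: [-2.53, 2.53], [-0.31, 2.02], [-1.57, 1.55], [0.28, 2.44], [-1.29, 4.43], [0.15, 1.84], [-2.92, 2.92]. Speed limits (rad/s): [2.57, 2.57, 3.14, 3.14, 3.14, 3.14, 3.14].

### API

Orientations are given as a unit quaternion [x, y, z, w].
In Python, from station import arm, optics gives the robot as it stands.
- The arm moves only by the shell command python3 -m handwheel 'ROWS' [OPENING] [FORCE]. ROWS is JSON, a list of rows, each a list of 2 entries, a list of its own where there are three numbers: the shift along the tool's x, y, z in cm, then the turn, a rotation vector about the tool's x, y, z in rad. In form: [[[x, y, z], [wx, wy, wz]], ...]. A call has 1 to 20 rows; each row is the pose to reach, as a shift and turn from the pose commanded when the call began, along the tool's axes at that moment; what a row does not reach only later rows make up. A row lasts 1/10 s, in which the tool goes at most 50 mm and 8.59 degrees, less where a joint would pass 70% of its speed; a pose out of reach is approached as far as the arm can. A call with a gripper value outside its range is refused whole. OPENING is the closure, from 0 (fully open) to 1 (shut), set as the call begins (- or left out, the last holds). The fingers move at their own pace and stop on an object; FORCE is the grip in N (left out, the last holds). Time passes only in rows, so rows that repeat a pose let the fingers close. It gives the time, the measured TCP pose, the force, the opening and the grip force at its end, in the units of the state.
- arm.get_obs(): the state, without advancing time (a new reading comes with each control period).
- optics.read_camera(name): name is "scene" or "top" or "wrist"; returns the picture (420x560x3 uint8, red, green, blue); there is no depth.
- optics.camera_info(name): a dict with "fx", "fy", "cx", "cy" (pixels), "pose" (4x4, takes a point from camera to world coordinates). Camera axes: x right, y up, looking along -z (the intrinsics and any distortion apply to the point x, -y, -z); pixel columns grow to the right and rows downward; lengths in m; the calibration is good to about 2 mm. The wrist camera is an equidistant fisheye: a pixel r from the principal point sees the ray r / f radians off the axis. A picture is of the moment at which its call begins: read the wrist's pose just before it. camera_info takes no time and is no camera call; for the wrist camera it gives the pose at the moment of the call.
- arm.sign_off(): hands the job in; it is judged then, once.
The state is a dict: "t": time; "joint_positions": joint angles; "joint_vel": joint speeds; "joint_torque": joint torques, N m; "tool_pos": TCP position; "orientation": TCP orientation; "force": force on the tool from outside, world axes, zero at the start; "wrist_torque": the same for the moment, N m; "grip_width": opening from 0.0 (shut) to 1.0 (fully open); "grasp_force": force on a finger pad.
Only numpy, scipy, OpenCV 4.12 (cv2) and the standard library are available. Lean on these libraries where they do the work, as an engineer would, in place of code of your own. Each camera call takes 0.05 s, during which the arm holds its last target. There are 200 camera calls.

## Working session

There is one attempt and no reset: what is moved stays moved. The work goes in short steps, Python scripts to look and compute and a shell command to move; the robot and the scene stay as the last step left them, time stands still between calls to the robot, and variables do not carry over. Pictures are saved under pics/ and viewed, at most 14 in all, crops included, and the job is handed in when it is done.

```bash
mkdir -p pics; python3 - <<'E'
from station import arm, optics
import cv2
print(arm.get_obs())
for n in("top","scene"):
    im=optics.read_camera(n); cv2.imwrite(f"pics/{n}0.png",im[:,:,::-1])
    i=optics.camera_info(n); print(n,i)
E
```

```text
{'t': 0.0, 'joint_positions': array([ 1.20699852,  0.46836089, -0.01159447,  1.60363653,  0.00600304,
        1.07142917, -0.05627998]), 'joint_vel': array([-0.00258152, -0.00011303,  0.00100151, -0.0014469 ,  0.00055647,
       -0.00156138,  0.00049197]), 'joint_torque': array([-1.23239930e-03, -5.32394564e+01,  2.10012443e-02, -2.51303244e+01,
        1.14532490e-02,  7.83029449e-03, -6.55730744e-06]), 'tool_pos': array([ 0.20472031, -0.6163488 ,  0.24734354]), 'orientation': array([ 9.87167236e-01,  1.59687314e-01, -2.08467649e-04, -8.75326731e-04]), 'force': array([0.48823606, 0.09062076, 0.06646319]), 'wrist_torque': array([ 1.08206731e-05,  1.23482798e-02, -5.44868259e-02]), 'grasp_force': 0.0, 'grip_width': 0.9990260799981004}
top {'fx': 406.58448279447293, 'fy': 406.58448279447293, 'cx': 281.41873342111506, 'cy': 217.33483222377075, 'pose': array([[-0.0258266 ,  0.98090262, -0.19277718,  0.33018576],
       [-0.99962662, -0.02361966,  0.01373802,  0.00539195],
       [ 0.00892232,  0.19306001,  0.98114638,  1.15275332],
       [ 0.        ,  0.        ,  0.        ,  1.        ]])}
scene {'fx': 385.82088274659577, 'fy': 385.82088274659577, 'cx': 275.8847165505779, 'cy': 214.97207721650892, 'pose': array([[ 0.67272206, -0.58034633,  0.45895879,  1.09279892],
       [ 0.73986947,  0.53282089, -0.41072504, -0.46445465],
       [-0.00618006,  0.6158734 ,  0.7878209 ,  0.9496525 ],
       [ 0.        ,  0.        ,  0.        ,  1.        ]])}
```

View pics/top0.png

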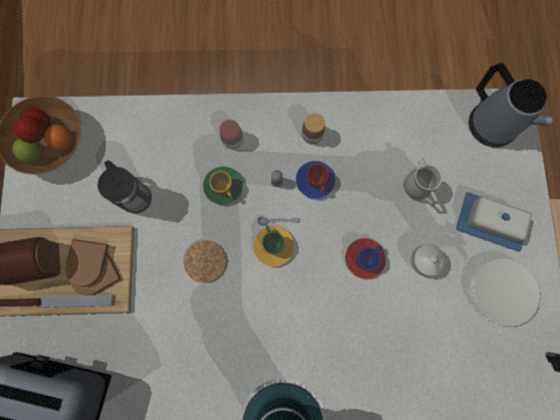

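View pics/scene0.png

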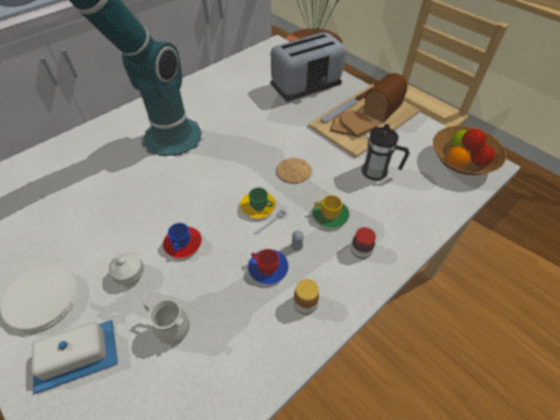

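The top view shows four cups. Yellow (221,184) is on the green saucer, red (318,176) on blue, green (273,241) on yellow, and blue (369,259) on red. The trivet is at (205,261). That makes two swaps. Next I'll fit the positions by colour.

```bash
cat > fit.py <<'E'
import numpy as np, cv2
from scipy.optimize import least_squares
from station import arm, optics
CA={n:optics.camera_info(n) for n in("top","scene")}
def proj(n,P):
    c=CA[n];T=np.linalg.inv(c["pose"]);p=np.c_[P,np.ones(len(P))]@T.T
    return np.c_[c["cx"]+c["fx"]*p[:,0]/-p[:,2], c["cy"]-c["fy"]*p[:,1]/-p[:,2]]
def back(n,uv,z):
    c=CA[n];R=c["pose"];d=R[:3,:3]@np.array([(uv[0]-c["cx"])/c["fx"],-(uv[1]-c["cy"])/c["fy"],-1])
    return R[:3,3]+d*(z-R[2,3])/d[2]
HUE={"red":(172,6),"yellow":(18,34),"green":(50,95),"blue":(105,130)}
def mask(im,c):
    h=cv2.cvtColor(im,cv2.COLOR_RGB2HSV);lo,hi=HUE[c];H=h[...,0]
    m=((H>=lo)&(H<=hi)) if lo<hi else ((H>=lo)|(H<=hi))
    return (m&(h[...,1]>110)&(h[...,2]>35)).astype(np.uint8)
A=np.linspace(0,2*np.pi,120,endpoint=False)
def circ(x,y,r,z): return np.c_[x+r*np.cos(A),y+r*np.sin(A),0*A+z]
def saucer(n,m,xy0,r=.058,z=.015):
    """fit the outer ellipse: hull of the colour blob against the projected rim circle"""
    win=np.zeros_like(m); u=proj(n,circ(*xy0,r+.012,z)).astype(np.int32); cv2.fillPoly(win,[u],1)
    pts=np.argwhere(m*win)[:,::-1].astype(np.int32); h=cv2.convexHull(pts)[:,0].astype(float)
    M=np.zeros_like(m);cv2.fillPoly(M,[h.astype(np.int32)],1); c=np.argwhere(M)[:,::-1].mean(0)
    f=lambda p:proj(n,circ(*p,r,z)).mean(0)-c
    e=proj(n,circ(*xy0,r,z)); area=cv2.contourArea(e.astype(np.float32))
    return least_squares(f,xy0).x, M.sum()/area
E
cat > a.py <<'E'
from fit import *
I={n:optics.read_camera(n) for n in CA}
seeds={"green":(222,186),"blue":(316,180),"yellow":(274,246),"red":(365,258)}
cupof={"green":"yellow","blue":"red","yellow":"green","red":"blue"}
for c,uv in seeds.items():
    x0=back("top",uv,.015)[:2]
    for n in CA: 
        m=mask(I[n],c)|mask(I[n],cupof[c])*0
        print(c,n,*saucer(n,m,x0))
print("trivet",back("top",(205,261),.008), "pot",back("top",(125,188),.1))
n="top";k=5
im=cv2.resize(I[n][150:285,180:400],None,fx=3.6,fy=3.6,interpolation=cv2.INTER_CUBIC)
cv2.imwrite("pics/topc.png",im[:,:,::-1])
im=cv2.resize(I["scene"][150:290,150:360],None,fx=3.8,fy=3.8,interpolation=cv2.INTER_CUBIC)
cv2.imwrite("pics/scc.png",im[:,:,::-1])
E
python3 a.py
```

```text
green top [0.63992197 0.14396793] 0.29783810846477965
green scene [0.66108404 0.148808  ] 0.7047214998552689
blue top [ 0.66412937 -0.11031047] 0.8972925692146029
blue scene [ 0.67071704 -0.11676744] 0.8239519682470402
yellow top [0.47335381 0.0153632 ] 0.9603076002290956
yellow scene [0.47894535 0.00864189] 0.9176164045774394
red top [ 0.4322626 -0.2416784] 0.9228757684994493
red scene [ 0.4390116  -0.24721546] 0.8711119477756033
trivet [0.43545745 0.20693162 0.008     ] pot [0.62680336 0.40574326 0.1       ]
```

View pics/topc.png

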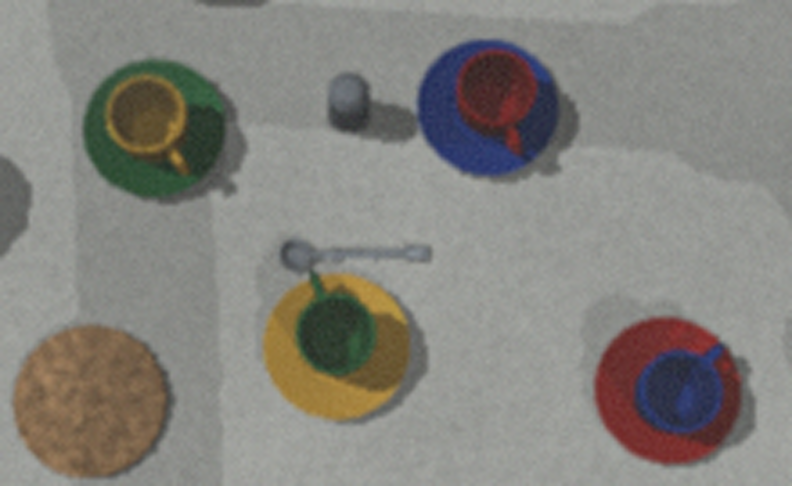

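View pics/scc.png

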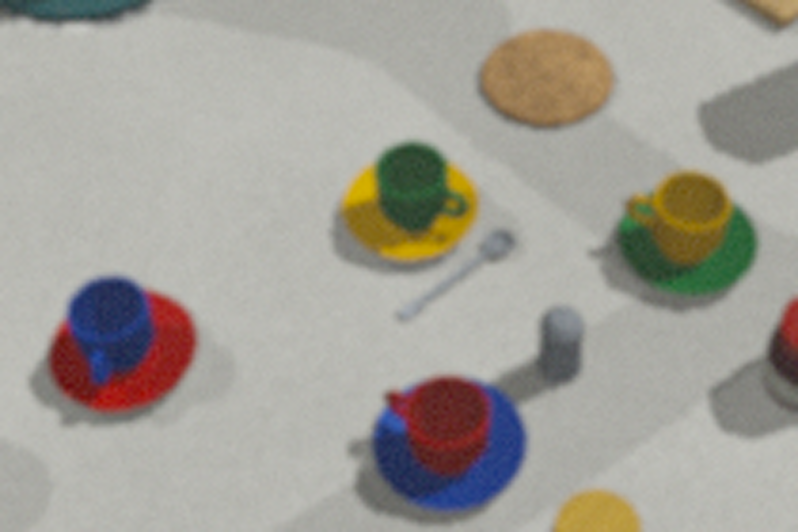

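The crop shows the outlines clearly, so I'll convert the read-off saucer and cup ellipses to positions.

```bash
cat > b.py <<'E'
from fit import *
g=lambda x,y:((x+.5)/3.6-.5+180,(y+.5)/3.6-.5+150)
def inv(uv,r,z):
    x0=back("top",uv,z)[:2]; return least_squares(lambda p:(lambda q:(q.max(0)+q.min(0))/2)(proj("top",circ(*p,r,z)))-uv,x0).x
S=dict(green=(155,129.5),blue=(487.5,108.5),yellow=(336.5,347),red=(668.5,391))
C=dict(yellow=(147,114),red=(496.5,89.5),green=(336.5,334),blue=(679,391.5))
H=dict(yellow=(182,173),red=(516,155),green=(314,275),blue=(722,348))
for c in S: print("saucer",c,inv(g(*S[c]),.058,.015).round(4))
for c in C:
    p=inv(g(*C[c]),.031,.063); h=back("top",g(*H[c]),.04)[:2]-p
    print("cup",c,p.round(4),"handle",np.degrees(np.arctan2(h[1],h[0])).round(),np.hypot(*h).round(3))
print("trivet",inv(g(90.5,401.5),.06,.008))
E
python3 b.py
python3 - <<'E'
from station import optics
import cv2
im=optics.read_camera("wrist");cv2.imwrite("pics/w0.png",im[:,:,::-1]);print(optics.camera_info("wrist"))
E
```

```text
saucer green [0.6519 0.1568]
saucer blue [ 0.6632 -0.1112]
saucer yellow [0.4726 0.0149]
saucer red [ 0.4318 -0.2426]
cup yellow [0.6505 0.1567] handle -150.0 0.048
cup red [ 0.6639 -0.1139] handle -162.0 0.049
cup green [0.4761 0.0143] handle 19.0 0.052
cup blue [ 0.4266 -0.2399] handle -50.0 0.053
trivet [0.43561357 0.20751198]
{'fx': 325.19226210127806, 'fy': 325.19226210127806, 'cx': 279.90895297693436, 'cy': 210.24181822263503, 'pose': array([[ 3.14140393e-01,  9.10679479e-01,  2.68288465e-01,
         2.72984942e-01],
       [-9.49376368e-01,  3.01165948e-01,  8.93509051e-02,
        -5.93292256e-01],
       [ 5.70685796e-04, -2.82775457e-01,  9.59185965e-01,
         3.72535274e-01],
       [ 0.00000000e+00,  0.00000000e+00,  0.00000000e+00,
         1.00000000e+00]])}
```

```bash
cat > w.py <<'E'
import sys,numpy as np
from scipy.spatial.transform import Rotation as R
from station import arm
o=arm.get_obs();r=R.from_quat(o["orientation"]);t=np.array([float(v) for v in sys.argv[1:4]])
print("shift cm",(r.inv().apply(t-o["tool_pos"])*100).round(2),"dist",np.linalg.norm(t-o["tool_pos"]).round(3))
y=r.apply([0,1,0]);x=r.apply([0,0,1]);print("tool y at deg",np.degrees(np.arctan2(y[1],y[0])).round(1),"tool z",x.round(3),"t",o["t"],"grip",o["grip_width"],o["grasp_force"],o["force"].round(1),o["tool_pos"].round(4),o["joint_positions"].round(2))
Rd=R.from_matrix(np.array([[0,1,0],[1,0,0],[0,0,-1]]).T) 
yaw=np.radians(float(sys.argv[4]) if len(sys.argv)>4 else -71.6)
Y=np.array([np.cos(yaw),np.sin(yaw),0]);Z=np.array([0,0,-1.]);X=np.cross(Y,Z)
print("turn",(r.inv()*R.from_matrix(np.c_[X,Y,Z])).as_rotvec().round(3))
E
python3 w.py 0.476 0.0143 0.2
```

```text
shift cm [ 45.62 -51.32   4.82] dist 0.688
tool y at deg -71.6 tool z [-0.     0.001 -1.   ] t 0.25 grip 0.9975142340731986 0.0 [-0.8  0.4  0.5] [ 0.2049 -0.6166  0.2478] [ 1.21  0.47 -0.01  1.6   0.01  1.07 -0.06]
turn [-0.001  0.    -0.   ]
```

```bash
python3 -m handwheel '[[[2,-2.3,0.2],[0,0,0]],[[6,-6.8,0.6],[0,0,0]],[[45.6,-51.3,4.8],[0,0,0]],[[45.6,-51.3,4.8],[0,0,0]],[[45.6,-51.3,4.8],[0,0,0]],[[45.6,-51.3,4.8],[0,0,0]],[[45.6,-51.3,4.8],[0,0,0]],[[45.6,-51.3,4.8],[0,0,0]],[[45.6,-51.3,4.8],[0,0,0]],[[45.6,-51.3,4.8],[0,0,0]],[[45.6,-51.3,4.8],[0,0,0]],[[45.6,-51.3,4.8],[0,0,0]],[[45.6,-51.3,4.8],[0,0,0]],[[45.6,-51.3,4.8],[0,0,0]],[[45.6,-51.3,4.8],[0,0,0]],[[45.6,-51.3,4.8],[0,0,0]],[[45.6,-51.3,4.8],[0,0,0]],[[45.6,-51.3,4.8],[0,0,0]],[[45.6,-51.3,4.8],[0,0,0]],[[45.6,-51.3,4.8],[0,0,0]]]' 0 20
python3 w.py 0.476 0.0143 0.1
cat > wl.py <<'E'
import sys,cv2,numpy as np
from station import optics
i=optics.camera_info("wrist");im=optics.read_camera("wrist")
T=np.linalg.inv(i["pose"])
def pr(P):
    p=np.c_[P,np.ones(len(P))]@T.T;d=np.c_[p[:,0],-p[:,1],-p[:,2]];s=np.hypot(d[:,0],d[:,1]);th=np.arctan2(s,d[:,2])
    return np.c_[i["cx"]+i["fx"]*th*d[:,0]/s,i["cy"]+i["fy"]*th*d[:,1]/s]
A=np.linspace(0,2*np.pi,90)
im=im[:,:,::-1].copy()
v=[float(a) for a in sys.argv[2:]]
for k in range(0,len(v),4):   # x y r z circles
    x,y,r,z=v[k:k+4];cv2.polylines(im,[pr(np.c_[x+r*np.cos(A),y+r*np.sin(A),0*A+z]).round().astype(np.int32)],True,(255,255,255),1)
cv2.imwrite("pics/"+sys.argv[1],im)
E
python3 wl.py w1.png .4761 .0143 .031 .063 .4726 .0149 .058 .015
```

```text
t: 2.25
tool_pos: [0.4758, 0.0126, 0.2004]
orientation: [0.987, 0.159, 0.0, 0.0]
force: [0.1, 0.5, -0.4]
grip_width: 1.0
grasp_force: 0.0
shift cm [ 0.07 -0.16 10.04] dist 0.1
tool y at deg -71.7 tool z [ 0. -0. -1.] t 2.25 grip 0.99955431781424 0.0 [ 0.1  0.5 -0.4] [0.4758 0.0126 0.2004] [ 0.27  0.27 -0.42  2.04  0.15  0.85 -1.49]
turn [ 0.    -0.    -0.002]
```

View pics/w1.png

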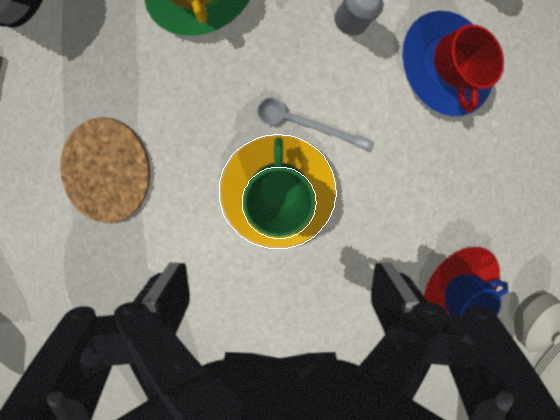

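The projected circles land on the cup rim (280,202) and the saucer rim (278,190), so the estimates are good to about 1 mm. I'm going down to grasp.

```bash
python3 -m handwheel '[[[0.1,-0.2,2],[0,0,0]],[[0.1,-0.2,5],[0,0,0]],[[0.1,-0.2,8],[0,0,0]],[[0.1,-0.2,11],[0,0,0]],[[0.1,-0.2,13],[0,0,0]],[[0.1,-0.2,14.5],[0,0,0]],[[0.1,-0.2,15.3],[0,0,0]],[[0.1,-0.2,15.3],[0,0,0]],[[0.1,-0.2,15.3],[0,0,0]]]'
python3 -m handwheel '[[[0,0,0],[0,0,0]],[[0,0,0],[0,0,0]],[[0,0,0],[0,0,0]],[[0,0,0],[0,0,0]],[[0,0,0],[0,0,0]],[[0,0,0],[0,0,0]],[[0,0,0],[0,0,0]],[[0,0,0],[0,0,0]],[[0,0,0],[0,0,0]],[[0,0,0],[0,0,0]]]' 1 30
python3 wl.py w2.png
python3 w.py 0.476 0.0143 0.16
```

```text
t: 3.2
tool_pos: [0.4767, 0.0159, 0.0477]
orientation: [0.987, 0.16, 0.0, 0.0]
force: [0.5, -0.6, 0.6]
grip_width: 0.998
grasp_force: 0.0
t: 4.2
tool_pos: [0.4772, 0.0157, 0.0485]
orientation: [0.987, 0.16, 0.001, 0.0]
force: [-1.4, -1.6, 5.0]
grip_width: 0.714
grasp_force: 31.1
shift cm [ -0.14   0.11 -11.15] dist 0.112
tool y at deg -71.6 tool z [ 0.002 -0.    -1.   ] t 4.25 grip 0.7167166045422027 31.112610756736103 [-1.6 -1.1  6.4] [0.4772 0.0158 0.0485] [ 0.16  0.53 -0.32  2.13  0.32  0.52 -1.65]
turn [ 0.001 -0.002 -0.001]
```

View pics/w2.png

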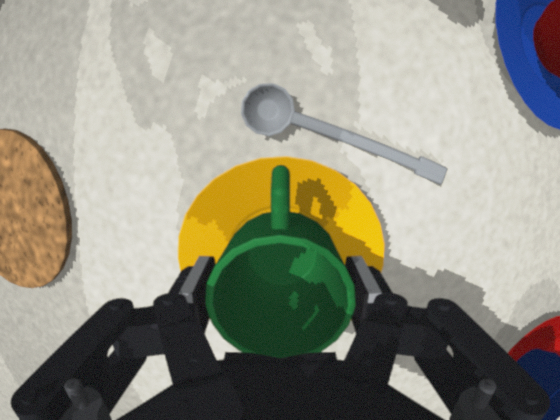

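Both pads hold the cup at 60.7 mm, with the handle clear at (281,190). Lifting it and carrying it to the trivet.

```bash
python3 -m handwheel '[[[0,0,-0.5],[0,0,0]],[[0,0,-1.5],[0,0,0]],[[0,0,-3.5],[0,0,0]],[[0,0,-6],[0,0,0]],[[0,0,-8.5],[0,0,0]],[[0,-0.5,-10.5],[0,0,0]],[[0.2,-2,-11],[0,0,0]],[[0.6,-5,-11],[0,0,0]],[[1,-8.5,-11],[0,0,0]],[[1.4,-12,-11],[0,0,0]],[[1.8,-15.5,-11],[0,0,0]],[[2.1,-18,-11],[0,0,0]],[[2.3,-19.2,-11],[0,0,0]],[[2.3,-19.5,-11],[0,0,0]],[[2.3,-19.5,-11],[0,0,0]],[[2.3,-19.5,-11],[0,0,0]]]'
python3 w.py .437 .208 .053
```

```text
t: 5.85
tool_pos: [0.4368, 0.2068, 0.157]
orientation: [0.987, 0.159, -0.0, 0.0]
force: [0.4, -0.8, -1.0]
grip_width: 0.718
grasp_force: 33.1
shift cm [ 0.06 -0.12 10.4 ] dist 0.104
tool y at deg -71.7 tool z [-0.001 -0.001 -1.   ] t 5.85 grip 0.7180223118211368 33.11580133275356 [ 0.4 -0.8 -1. ] [0.4368 0.2068 0.157 ] [-0.11  0.37 -0.47  2.05  0.24  0.77 -1.98]
turn [ 0.001  0.001 -0.002]
```

```bash
python3 -m handwheel '[[[0.1,-0.1,2],[0,0,0]],[[0.1,-0.1,5],[0,0,0]],[[0.1,-0.1,7.5],[0,0,0]],[[0.1,-0.1,9],[0,0,0]],[[0.1,-0.1,9.8],[0,0,0]],[[0.1,-0.1,10.2],[0,0,0]],[[0.1,-0.1,10.5],[0,0,0]],[[0.1,-0.1,10.6],[0,0,0]],[[0.1,-0.1,10.6],[0,0,0]],[[0.1,-0.1,10.6],[0,0,0]]]'
```

```text
t: 6.85
tool_pos: [0.4376, 0.2097, 0.0518]
orientation: [0.987, 0.16, 0.001, -0.0]
force: [0.4, 0.2, -0.1]
grip_width: 0.714
grasp_force: 33.1
```

```bash
python3 -m handwheel '[[[0,0,0.05],[0,0,0]],[[0,0,0.05],[0,0,0]],[[0,0,0.05],[0,0,0]],[[0,0,0.05],[0,0,0]],[[0,0,0.05],[0,0,0]],[[0,0,0.05],[0,0,0]],[[0,0,0.05],[0,0,0]],[[0,0,0.05],[0,0,0]],[[0,0,-1],[0,0,0]],[[0,0,-3],[0,0,0]],[[0,0,-6],[0,0,0]],[[0,0,-9],[0,0,0]],[[0,0,-12],[0,0,0]],[[0,0,-12],[0,0,0]],[[0,0,-12],[0,0,0]]]' 0
python3 wl.py w3.png .4356 .2075 .031 .066 .4356 .2075 .06 .008
python3 w.py .6505 .1567 .17
```

```text
t: 8.35
tool_pos: [0.4376, 0.2095, 0.1723]
orientation: [0.987, 0.16, 0.001, 0.0]
force: [-0.1, -0.6, -0.6]
grip_width: 0.998
grasp_force: 0.0
shift cm [18.61 11.71  0.13] dist 0.22
tool y at deg -71.6 tool z [ 0. -0. -1.] t 8.4 grip 0.9984362457801155 0.0 [ 0.1  0.2 -0.3] [0.437  0.2092 0.1713] [-0.1   0.35 -0.49  2.04  0.22  0.81 -1.97]
turn [ 0.     0.    -0.001]
```

View pics/w3.png

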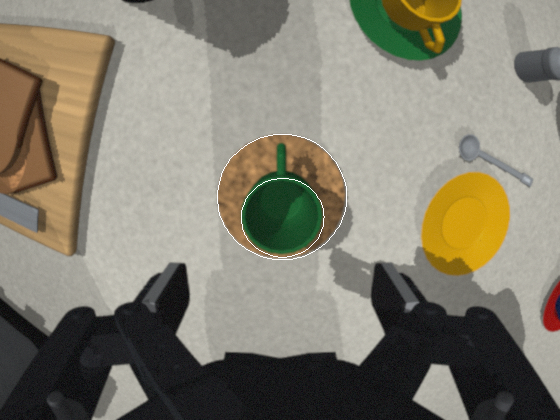

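The green cup stands upright at (283,215), well on the trivet. The yellow cup is next.

```bash
python3 -m handwheel '[[[1.5,1,0],[0,0,0]],[[5,3,0],[0,0,0]],[[8.5,5.3,0],[0,0,0]],[[12,7.5,0],[0,0,0]],[[15.5,9.8,0],[0,0,0]],[[17.8,11.2,0],[0,0,0]],[[18.6,11.7,0],[0,0,0]],[[18.6,11.7,0],[0,0,0]],[[18.6,11.7,0],[0,0,0]]]'
python3 wl.py w4.png .6505 .1567 .031 .063 .6519 .1568 .058 .015
python3 w.py .6505 .1567 .0475
```

```text
t: 9.3
tool_pos: [0.6488, 0.158, 0.1702]
orientation: [0.987, 0.16, -0.001, -0.0]
force: [-0.4, 0.7, 0.4]
grip_width: 1.0
grasp_force: 0.0
shift cm [ 0.14  0.2  12.32] dist 0.123
tool y at deg -71.5 tool z [-0.002  0.    -1.   ] t 9.35 grip 0.9987156712474179 0.0 [-0.5 -0.2 -0.7] [0.6488 0.1582 0.1707] [-0.01  0.62 -0.4   1.6   0.28  0.99 -1.75]
turn [-0.001  0.002  0.002]
```

View pics/w4.png

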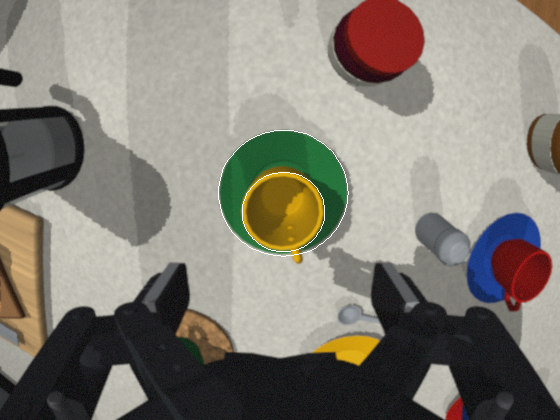

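The circles match again, with the cup at (284,211) and the saucer at (284,193). Grasping the yellow cup.

```bash
python3 -m handwheel '[[[0.1,0.2,1.5],[0,0,0]],[[0.1,0.2,4],[0,0,0]],[[0.1,0.2,7],[0,0,0]],[[0.1,0.2,9.5],[0,0,0]],[[0.1,0.2,11.5],[0,0,0]],[[0.1,0.2,12.3],[0,0,0]],[[0.1,0.2,12.3],[0,0,0]],[[0.1,0.2,12.3],[0,0,0]]]'
python3 -m handwheel '[[[0,0,0],[0,0,0]],[[0,0,0],[0,0,0]],[[0,0,0],[0,0,0]],[[0,0,0],[0,0,0]],[[0,0,0],[0,0,0]],[[0,0,0],[0,0,0]],[[0,0,0],[0,0,0]],[[0,0,0],[0,0,0]],[[0,0,0],[0,0,0]],[[0,0,0],[0,0,0]]]' 1 30
python3 w.py .6505 .1567 .158
```

```text
t: 10.15
tool_pos: [0.6525, 0.156, 0.049]
orientation: [0.987, 0.16, 0.0, -0.0]
force: [0.5, 1.6, 0.6]
grip_width: 1.0
grasp_force: 0.0
t: 11.15
tool_pos: [0.6531, 0.1561, 0.0498]
orientation: [0.987, 0.16, 0.001, -0.0]
force: [-1.0, 0.7, 6.4]
grip_width: 0.699
grasp_force: 31.9
shift cm [ -0.2   -0.14 -10.82] dist 0.108
tool y at deg -71.6 tool z [ 0.002  0.001 -1.   ] t 11.15 grip 0.6990696399556773 31.925482529739213 [-1.   0.7  6.4] [0.6531 0.1561 0.0498] [-0.04  0.77 -0.35  1.64  0.35  0.79 -1.8 ]
turn [ 0.    -0.002 -0.   ]
```

```bash
python3 -m handwheel '[[[0,0,-0.5],[0,0,0]],[[0,0,-1.5],[0,0,0]],[[0,0,-3.5],[0,0,0]],[[0,0,-6],[0,0,0]],[[0,0,-8.5],[0,0,0]],[[-0.5,0.2,-10.5],[0,0,0]],[[-2,0.7,-11],[0,0,0]],[[-5,1.8,-11],[0,0,0]],[[-8,2.9,-11],[0,0,0]],[[-11,4,-11],[0,0,0]],[[-14,5,-11],[0,0,0]],[[-17,6.1,-11],[0,0,0]],[[-19.5,7,-11],[0,0,0]],[[-21,7.6,-11],[0,0,0]],[[-21.4,7.7,-11],[0,0,0]],[[-21.4,7.7,-11],[0,0,0]],[[-21.4,7.7,-11],[0,0,0]]]'
python3 w.py .4748 .0156 .0498
```

```text
t: 12.85
tool_pos: [0.4746, 0.0159, 0.1586]
orientation: [0.987, 0.16, 0.001, -0.0]
force: [0.8, -0.3, -1.6]
grip_width: 0.7
grasp_force: 32.5
shift cm [-1.000e-02  4.000e-02  1.088e+01] dist 0.109
tool y at deg -71.6 tool z [ 0.001  0.001 -1.   ] t 12.85 grip 0.7002562103647413 32.54472223969742 [ 0.8 -0.3 -1.6] [0.4746 0.0159 0.1586] [ 0.28  0.34 -0.45  2.08  0.21  0.76 -1.55]
turn [-0.    -0.002  0.   ]
```

```bash
python3 -m handwheel '[[[0,0,2],[0,0,0]],[[0,0,5],[0,0,0]],[[0,0,7.5],[0,0,0]],[[0,0,9],[0,0,0]],[[0,0,10],[0,0,0]],[[0,0,10.5],[0,0,0]],[[0,0,10.8],[0,0,0]],[[0,0,10.9],[0,0,0]],[[0,0,10.9],[0,0,0]],[[0,0,10.9],[0,0,0]]]'
```

```text
t: 13.85
tool_pos: [0.4739, 0.0149, 0.0498]
orientation: [0.987, 0.16, 0.001, 0.0]
force: [0.3, 0.3, 0.8]
grip_width: 0.697
grasp_force: 32.7
```

Contact is light (0.8 N). Releasing and backing off.

```bash
python3 -m handwheel '[[[0,0,0],[0,0,0]],[[0,0,0],[0,0,0]],[[0,0,0],[0,0,0]],[[0,0,0],[0,0,0]],[[0,0,0],[0,0,0]],[[0,0,0],[0,0,0]],[[0,0,0],[0,0,0]],[[0,0,0],[0,0,0]],[[0,0,-1],[0,0,0]],[[0,0,-3],[0,0,0]],[[0,0,-6],[0,0,0]],[[0,0,-9],[0,0,0]],[[0,0,-12],[0,0,0]],[[0,0,-12],[0,0,0]],[[0,0,-12],[0,0,0]]]' 0
python3 wl.py w5.png .4726 .0149 .031 .063 .4726 .0149 .058 .015
python3 w.py .437 .208 .17
```

```text
t: 15.35
tool_pos: [0.4737, 0.0148, 0.1702]
orientation: [0.987, 0.16, 0.001, 0.0]
force: [-0.3, -0.7, -0.6]
grip_width: 0.995
grasp_force: 0.0
shift cm [  2.67 -19.47  -0.08] dist 0.197
tool y at deg -71.6 tool z [-0. -0. -1.] t 15.4 grip 0.9995619799044835 0.0 [-0.5 -0.4 -0.3] [0.473  0.0148 0.1693] [ 0.29  0.33 -0.46  2.07  0.2   0.79 -1.54]
turn [ 0.     0.    -0.001]
```

View pics/w5.png

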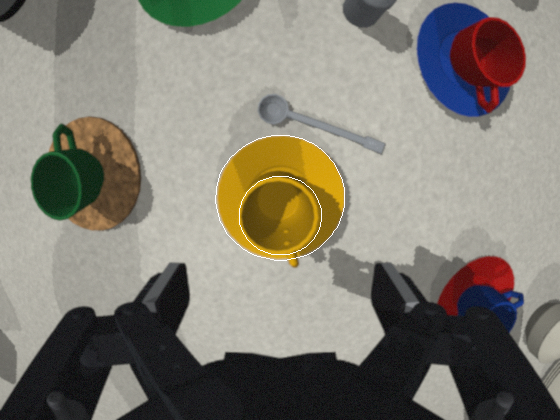

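The yellow cup is centred on the yellow saucer, matching the circle at (281,216). Going back for the green cup.

```bash
python3 -m handwheel '[[[0.2,-1.5,0],[0,0,0]],[[0.7,-5,0],[0,0,0]],[[1.2,-8.5,0],[0,0,0]],[[1.7,-12,0],[0,0,0]],[[2.1,-15.5,0],[0,0,0]],[[2.5,-18.3,0],[0,0,0]],[[2.7,-19.6,0],[0,0,0]],[[2.7,-19.6,1],[0,0,0]],[[2.7,-19.6,3],[0,0,0]],[[2.7,-19.6,6],[0,0,0]],[[2.7,-19.6,9],[0,0,0]],[[2.7,-19.6,11],[0,0,0]],[[2.7,-19.6,11.8],[0,0,0]],[[2.7,-19.6,11.8],[0,0,0]],[[2.7,-19.6,11.8],[0,0,0]]]'
python3 -m handwheel '[[[0,0,0],[0,0,0]],[[0,0,0],[0,0,0]],[[0,0,0],[0,0,0]],[[0,0,0],[0,0,0]],[[0,0,0],[0,0,0]],[[0,0,0],[0,0,0]],[[0,0,0],[0,0,0]],[[0,0,0],[0,0,0]],[[0,0,0],[0,0,0]],[[0,0,0],[0,0,0]]]' 1 30
python3 w.py .6519 .1568 .0515
```

```text
t: 16.9
tool_pos: [0.4377, 0.209, 0.0515]
orientation: [0.987, 0.159, 0.0, 0.0]
force: [0.2, 0.2, -0.7]
grip_width: 1.001
grasp_force: 0.0
t: 17.9
tool_pos: [0.4382, 0.2096, 0.0526]
orientation: [0.987, 0.16, 0.001, 0.0]
force: [-0.3, -0.8, 4.9]
grip_width: 0.72
grasp_force: 31.2
shift cm [18.62 11.74  0.16] dist 0.22
tool y at deg -71.6 tool z [ 0.002  0.    -1.   ] t 17.9 grip 0.719521474591987 31.219534791307524 [-0.3 -0.8  4.9] [0.4382 0.2096 0.0526] [-0.17  0.55 -0.41  2.1   0.41  0.56 -2.13]
turn [ 0.001 -0.002 -0.001]
```

```bash
python3 -m handwheel '[[[0,0,-0.5],[0,0,0]],[[0,0,-1.5],[0,0,0]],[[0,0,-3.5],[0,0,0]],[[0,0,-6],[0,0,0]],[[0,0,-8.5],[0,0,0]],[[0.5,0.3,-10],[0,0,0]],[[2,1.2,-10.5],[0,0,0]],[[5,3.1,-10.5],[0,0,0]],[[8,5,-10.5],[0,0,0]],[[11,6.9,-10.5],[0,0,0]],[[14,8.8,-10.5],[0,0,0]],[[16.5,10.4,-10.5],[0,0,0]],[[18,11.3,-10.5],[0,0,0]],[[18.7,11.7,-10.5],[0,0,0]],[[18.7,11.7,-10.5],[0,0,0]],[[18.7,11.7,-10.5],[0,0,0]],[[18.7,11.7,-10.5],[0,0,0]]]'
python3 w.py .6533 .1573 .0497
```

```text
t: 19.6
tool_pos: [0.6504, 0.1583, 0.1565]
orientation: [0.987, 0.16, -0.0, -0.0]
force: [-0.6, 0.5, -1.1]
grip_width: 0.715
grasp_force: 33.1
shift cm [ 0.25  0.18 10.68] dist 0.107
tool y at deg -71.5 tool z [-0.001  0.    -1.   ] t 19.6 grip 0.7152069698530147 33.096256149583496 [-0.6  0.5 -1.1] [0.6504 0.1583 0.1565] [ 0.02  0.65 -0.44  1.6   0.32  0.97 -1.78]
turn [-0.     0.001  0.001]
```

```bash
python3 -m handwheel '[[[0.1,0.1,2],[0,0,0]],[[0.1,0.1,5],[0,0,0]],[[0.1,0.1,7.5],[0,0,0]],[[0.1,0.1,9],[0,0,0]],[[0.1,0.1,9.8],[0,0,0]],[[0.1,0.1,10.3],[0,0,0]],[[0.1,0.1,10.6],[0,0,0]],[[0.1,0.1,10.6],[0,0,0]],[[0.1,0.1,10.6],[0,0,0]]]'
```

```text
t: 20.5
tool_pos: [0.6534, 0.157, 0.0511]
orientation: [0.987, 0.16, 0.001, -0.0]
force: [0.3, -0.2, -0.6]
grip_width: 0.719
grasp_force: 33.1
```

```bash
python3 -m handwheel '[[[0,0,0.05],[0,0,0]],[[0,0,0.1],[0,0,0]],[[0,0,0.15],[0,0,0]],[[0,0,0.15],[0,0,0]]]'
```

```text
t: 20.9
tool_pos: [0.6534, 0.1569, 0.0497]
orientation: [0.987, 0.16, 0.001, 0.0]
force: [-1.7, -0.4, 5.4]
grip_width: 0.712
grasp_force: 33.5
```

```bash
python3 -m handwheel '[[[0,0,-0.05],[0,0,0]],[[0,0,-0.05],[0,0,0]],[[0,0,-0.05],[0,0,0]],[[0,0,-0.05],[0,0,0]],[[0,0,-0.05],[0,0,0]],[[0,0,-0.05],[0,0,0]],[[0,0,-0.05],[0,0,0]],[[0,0,-0.05],[0,0,0]],[[0,0,-1],[0,0,0]],[[0,0,-3],[0,0,0]],[[0,0,-6],[0,0,0]],[[0,0,-9],[0,0,0]],[[0,0,-12],[0,0,0]],[[0,0,-12],[0,0,0]],[[0,0,-12],[0,0,0]]]' 0
python3 wl.py w6.png .6519 .1568 .031 .063 .6519 .1568 .058 .015
python3 w.py .4266 -.2399 .17 40;python3 w.py .4266 -.2399 .17 -140
```

```text
t: 22.4
tool_pos: [0.6533, 0.1569, 0.1702]
orientation: [0.987, 0.16, 0.001, 0.0]
force: [-0.6, 0.0, 0.2]
grip_width: 1.0
grasp_force: 0.0
shift cm [-33.94  30.5   -0.1 ] dist 0.456
tool y at deg -71.6 tool z [-0. -0. -1.] t 22.45 grip 1.0023555082960351 0.0 [ 0.7  0.2 -0.8] [0.6526 0.1566 0.1689] [ 0.02  0.64 -0.45  1.59  0.31  0.99 -1.77]
turn [ 0.     0.    -1.948]
shift cm [-33.94  30.5   -0.1 ] dist 0.456
tool y at deg -71.6 tool z [-0. -0. -1.] t 22.45 grip 1.0023555082960351 0.0 [ 0.7  0.2 -0.8] [0.6526 0.1566 0.1689] [ 0.02  0.64 -0.45  1.59  0.31  0.99 -1.77]
turn [ 0.    -0.     1.193]
```

View pics/w6.png

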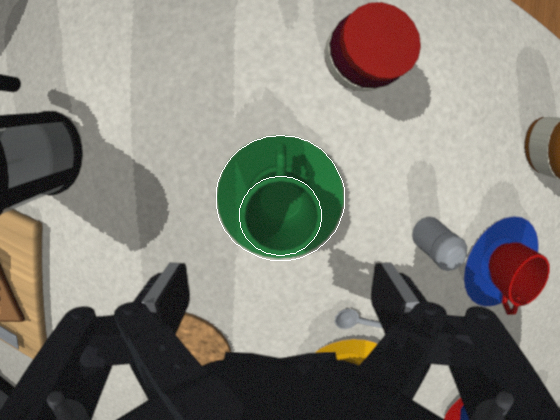

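The green cup is centred on the green saucer (281,216). Next is the blue cup, turning the gripper across its handle on the way.

```bash
python3 -m handwheel '[[[-1,0.9,0],[0,0,0.03]],[[-3,2.7,0],[0,0,0.1]],[[-6,5.4,0],[0,0,0.2]],[[-9,8.1,0],[0,0,0.3]],[[-12,10.8,0],[0,0,0.42]],[[-15,13.5,0],[0,0,0.54]],[[-18,16.2,0],[0,0,0.66]],[[-21,18.9,0],[0,0,0.78]],[[-24,21.6,0],[0,0,0.9]],[[-27,24.3,0],[0,0,1]],[[-30,27,0],[0,0,1.1]],[[-32.5,29.2,0],[0,0,1.17]],[[-33.9,30.5,0],[0,0,1.19]],[[-33.9,30.5,0],[0,0,1.19]],[[-33.9,30.5,0],[0,0,1.19]],[[-33.9,30.5,0],[0,0,1.19]]]'
python3 wl.py w7.png .4266 -.2399 .031 .063 .4318 -.2426 .058 .015
python3 w.py .4266 -.2399 .0485 -140
```

```text
t: 24.05
tool_pos: [0.428, -0.238, 0.1685]
orientation: [0.908, -0.42, -0.0, -0.0]
force: [-0.0, -1.2, -0.1]
grip_width: 0.998
grasp_force: 0.0
shift cm [ 0.06  0.24 12.01] dist 0.12
tool y at deg -139.6 tool z [-0.     0.001 -1.   ] t 24.1 grip 0.999655132126655 0.0 [ 1.  -0.5 -0.2] [ 0.428  -0.238   0.1686] [ 0.56  0.32 -0.14  2.05  0.06  0.78 -2.05]
turn [-0.     0.001  0.006]
```

View pics/w7.png

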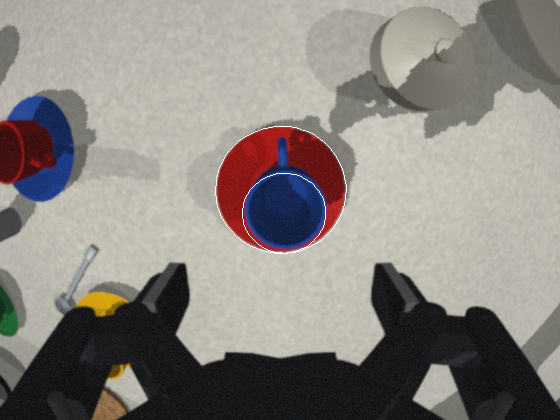

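The blue cup is at (284,210), about 1.5 mm ahead of my estimate, and the handle points straight up. Grasping it.

```bash
python3 -m handwheel '[[[0.2,0.2,1.5],[0,0,0]],[[0.2,0.2,4],[0,0,0]],[[0.2,0.2,7],[0,0,0]],[[0.2,0.2,9.5],[0,0,0]],[[0.2,0.2,11.3],[0,0,0]],[[0.2,0.2,12],[0,0,0]],[[0.2,0.2,12],[0,0,0]],[[0.2,0.2,12],[0,0,0]]]'
python3 -m handwheel '[[[0,0,0],[0,0,0]],[[0,0,0],[0,0,0]],[[0,0,0],[0,0,0]],[[0,0,0],[0,0,0]],[[0,0,0],[0,0,0]],[[0,0,0],[0,0,0]],[[0,0,0],[0,0,0]],[[0,0,0],[0,0,0]],[[0,0,0],[0,0,0]],[[0,0,0],[0,0,0]]]' 1 30
python3 w.py .4356 .2075 .16 -71.6
```

```text
t: 24.9
tool_pos: [0.4278, -0.2421, 0.0494]
orientation: [0.907, -0.421, 0.001, -0.0]
force: [0.1, -0.4, 0.7]
grip_width: 1.001
grasp_force: 0.0
t: 25.9
tool_pos: [0.4278, -0.2428, 0.0501]
orientation: [0.907, -0.421, 0.001, 0.0]
force: [-1.2, -0.2, 6.1]
grip_width: 0.72
grasp_force: 31.2
shift cm [-33.88 -29.66 -11.04] dist 0.464
tool y at deg -139.8 tool z [ 0.002 -0.001 -1.   ] t 25.9 grip 0.7198422347974018 31.22188491106499 [-1.2 -0.2  6.1] [ 0.4278 -0.2428  0.0501] [ 0.53  0.52 -0.1   2.1   0.11  0.52 -2.09]
turn [ 1.000e-03 -2.000e-03 -1.191e+00]
```

```bash
python3 -m handwheel '[[[0,0,-0.5],[0,0,0]],[[0,0,-1.5],[0,0,0]],[[0,0,-3.5],[0,0,0]],[[0,0,-6],[0,0,0]],[[0,0,-8.5],[0,0,0]],[[-0.8,-0.7,-10.5],[0,0,-0.03]],[[-2.5,-2.2,-11],[0,0,-0.09]],[[-5,-4.4,-11],[0,0,-0.18]],[[-8,-7,-11],[0,0,-0.28]],[[-11,-9.6,-11],[0,0,-0.38]],[[-14,-12.3,-11],[0,0,-0.49]],[[-17,-14.9,-11],[0,0,-0.6]],[[-20,-17.5,-11],[0,0,-0.7]],[[-23,-20.1,-11],[0,0,-0.81]],[[-26,-22.8,-11],[0,0,-0.92]],[[-29,-25.4,-11],[0,0,-1.03]],[[-31.5,-27.6,-11],[0,0,-1.12]],[[-33.2,-29.1,-11],[0,0,-1.17]],[[-33.9,-29.7,-11],[0,0,-1.19]],[[-33.9,-29.7,-11],[0,0,-1.19]]]'
python3 w.py .4356 .2075 .0531
```

```text
t: 27.9
tool_pos: [0.4339, 0.2096, 0.1584]
orientation: [0.987, 0.161, -0.001, -0.0]
force: [-0.3, -0.4, -0.5]
grip_width: 0.713
grasp_force: 33.2
shift cm [ 0.1   0.25 10.53] dist 0.105
tool y at deg -71.4 tool z [-0.001  0.    -1.   ] t 27.9 grip 0.7132909696320211 33.1652518545161 [-0.3 -0.4 -0.5] [0.4339 0.2096 0.1584] [-0.05  0.38 -0.56  2.05  0.28  0.78 -2.02]
turn [-0.     0.001  0.003]
```

```bash
python3 -m handwheel '[[[0.1,0.1,2],[0,0,0]],[[0.1,0.1,5],[0,0,0]],[[0.1,0.1,7.5],[0,0,0]],[[0.1,0.1,9],[0,0,0]],[[0.1,0.1,9.8],[0,0,0]],[[0.1,0.1,10.3],[0,0,0]],[[0.1,0.1,10.5],[0,0,0]],[[0.1,0.1,10.6],[0,0,0]],[[0.1,0.1,10.6],[0,0,0]],[[0.1,0.1,10.6],[0,0,0]]]'
```

```text
t: 28.9
tool_pos: [0.4367, 0.2078, 0.0533]
orientation: [0.987, 0.16, 0.001, -0.0]
force: [-0.2, -0.4, -0.9]
grip_width: 0.718
grasp_force: 33.2
```

Still hanging free, so I'll lower another millimetre, release and rise, then work out the move to red.

```bash
python3 -m handwheel '[[[0,0,0.05],[0,0,0]],[[0,0,0.08],[0,0,0]],[[0,0,0.08],[0,0,0]]]'
python3 -m handwheel '[[[0,0,0],[0,0,0]],[[0,0,0],[0,0,0]],[[0,0,0],[0,0,0]],[[0,0,0],[0,0,0]],[[0,0,0],[0,0,0]],[[0,0,0],[0,0,0]],[[0,0,0],[0,0,0]],[[0,0,0],[0,0,0]],[[0,0,-1],[0,0,0]],[[0,0,-3],[0,0,0]],[[0,0,-6],[0,0,0]],[[0,0,-9],[0,0,0]],[[0,0,-12],[0,0,0]],[[0,0,-12],[0,0,0]],[[0,0,-12],[0,0,0]]]' 0
python3 wl.py w8.png .4356 .2075 .031 .066 .4356 .2075 .06 .008
python3 w.py .6639 -.1139 .17
```

```text
t: 29.2
tool_pos: [0.4371, 0.2079, 0.0531]
orientation: [0.987, 0.16, 0.001, 0.0]
force: [-1.9, -1.9, 8.5]
grip_width: 0.712
grasp_force: 33.8
t: 30.7
tool_pos: [0.4368, 0.2076, 0.1729]
orientation: [0.987, 0.16, 0.001, 0.0]
force: [0.1, -0.4, -0.0]
grip_width: 0.999
grasp_force: 0.0
shift cm [11.49 37.66  0.21] dist 0.394
tool y at deg -71.6 tool z [ 0. -0. -1.] t 30.75 grip 0.9958973133413831 0.0 [-0.3 -0.2 -0.8] [0.4362 0.2073 0.172 ] [-0.03  0.36 -0.57  2.04  0.27  0.81 -2.  ]
turn [ 0.     0.    -0.001]
```

View pics/w8.png

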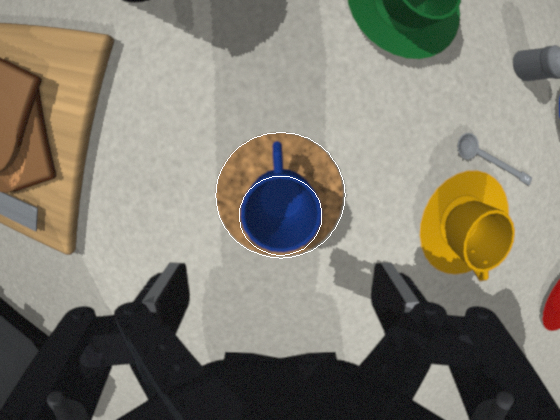

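The blue cup stands upright in the middle of the trivet at (281,215). Red next.

```bash
python3 -m handwheel '[[[0.4,1.2,0],[0,0,0]],[[1.2,4,0],[0,0,0]],[[2.3,7.5,0],[0,0,0]],[[3.4,11,0],[0,0,0]],[[4.4,14.5,0],[0,0,0]],[[5.5,18,0],[0,0,0]],[[6.6,21.5,0],[0,0,0]],[[7.6,25,0],[0,0,0]],[[8.7,28.5,0],[0,0,0]],[[9.8,32,0],[0,0,0]],[[10.7,35,0],[0,0,0]],[[11.3,37,0],[0,0,0]],[[11.5,37.6,0],[0,0,0]],[[11.5,37.6,0],[0,0,0]],[[11.5,37.6,0],[0,0,0]]]'
python3 wl.py w9.png .6639 -.1139 .031 .063 .6632 -.1112 .058 .015
python3 w.py .6639 -.1139 .0485
```

```text
t: 32.25
tool_pos: [0.6633, -0.1115, 0.1712]
orientation: [0.987, 0.16, -0.001, -0.001]
force: [-0.3, -0.2, -0.4]
grip_width: 1.0
grasp_force: 0.0
shift cm [-0.02  0.29 12.31] dist 0.123
tool y at deg -71.5 tool z [-0.001  0.001 -1.   ] t 32.3 grip 1.0053935610954794 0.0 [-0.2  0.6  0.2] [ 0.6634 -0.1112  0.1716] [ 0.41  0.63 -0.43  1.58  0.3   1.   -1.36]
turn [-0.001  0.001  0.002]
```

View pics/w9.png

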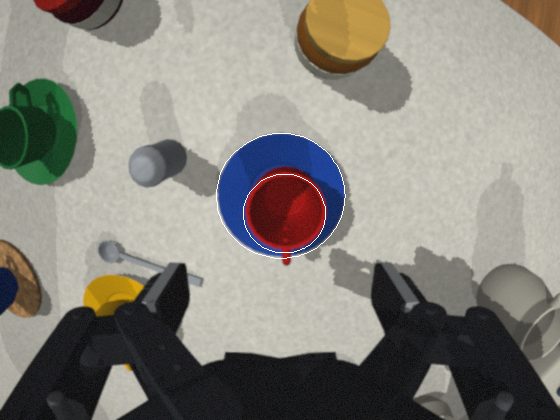

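The red cup is at (285,211), about 1 mm ahead of my estimate. Grasping it.

```bash
python3 -m handwheel '[[[0,0.2,1.5],[0,0,0]],[[0,0.2,4],[0,0,0]],[[0,0.2,7],[0,0,0]],[[0,0.2,9.5],[0,0,0]],[[0,0.2,11.5],[0,0,0]],[[0,0.2,12.3],[0,0,0]],[[0,0.2,12.3],[0,0,0]],[[0,0.2,12.3],[0,0,0]]]'
python3 -m handwheel '[[[0,0,0],[0,0,0]],[[0,0,0],[0,0,0]],[[0,0,0],[0,0,0]],[[0,0,0],[0,0,0]],[[0,0,0],[0,0,0]],[[0,0,0],[0,0,0]],[[0,0,0],[0,0,0]],[[0,0,0],[0,0,0]],[[0,0,0],[0,0,0]],[[0,0,0],[0,0,0]]]' 1 30
python3 w.py .4318 -.2426 .158
```

```text
t: 33.1
tool_pos: [0.6652, -0.1145, 0.0496]
orientation: [0.987, 0.16, 0.001, 0.0]
force: [0.0, -1.0, 0.6]
grip_width: 1.002
grasp_force: 0.0
t: 34.1
tool_pos: [0.6656, -0.115, 0.0507]
orientation: [0.987, 0.16, 0.001, 0.0]
force: [-0.9, -0.1, 6.4]
grip_width: 0.719
grasp_force: 32.2
shift cm [-26.19   4.76 -10.78] dist 0.287
tool y at deg -71.6 tool z [ 0.002 -0.001 -1.   ] t 34.1 grip 0.718618479464769 32.17188580543734 [-0.9 -0.1  6.4] [ 0.6656 -0.115   0.0507] [ 0.38  0.78 -0.38  1.63  0.37  0.8  -1.41]
turn [ 0.001 -0.002 -0.001]
```

```bash
python3 -m handwheel '[[[0,0,-0.5],[0,0,0]],[[0,0,-1.5],[0,0,0]],[[0,0,-3.5],[0,0,0]],[[0,0,-6],[0,0,0]],[[0,0,-8.5],[0,0,0]],[[-0.8,0.1,-10.5],[0,0,0]],[[-2.5,0.5,-11],[0,0,0]],[[-5.5,1,-11],[0,0,0]],[[-8.5,1.5,-11],[0,0,0]],[[-11.5,2.1,-11],[0,0,0]],[[-14.5,2.6,-11],[0,0,0]],[[-17.5,3.2,-11],[0,0,0]],[[-20.5,3.7,-11],[0,0,0]],[[-23.5,4.2,-11],[0,0,0]],[[-25.3,4.6,-11],[0,0,0]],[[-26.1,4.7,-11],[0,0,0]],[[-26.1,4.7,-11],[0,0,0]],[[-26.1,4.7,-11],[0,0,0]]]'
python3 w.py .4323 -.2424 .0507
```

```text
t: 35.9
tool_pos: [0.4329, -0.2412, 0.1594]
orientation: [0.987, 0.16, 0.001, 0.0]
force: [0.1, 0.4, -0.4]
grip_width: 0.717
grasp_force: 33.0
shift cm [-0.11  0.09 10.87] dist 0.109
tool y at deg -71.6 tool z [ 0.001 -0.    -1.   ] t 35.9 grip 0.7168420012187835 33.016423874069005 [ 0.1  0.4 -0.4] [ 0.4329 -0.2412  0.1594] [ 0.82  0.38 -0.46  2.03  0.23  0.78 -1.02]
turn [ 0.001 -0.001  0.   ]
```

```bash
python3 -m handwheel '[[[0,0,2],[0,0,0]],[[0,0,5],[0,0,0]],[[0,0,7.5],[0,0,0]],[[0,0,9],[0,0,0]],[[0,0,10],[0,0,0]],[[0,0,10.5],[0,0,0]],[[0,0,10.8],[0,0,0]],[[0,0,10.9],[0,0,0]],[[0,0,10.9],[0,0,0]],[[0,0,10.9],[0,0,0]]]'
```

```text
t: 36.9
tool_pos: [0.4325, -0.2417, 0.0507]
orientation: [0.987, 0.16, 0.001, 0.0]
force: [0.1, 0.9, 2.7]
grip_width: 0.717
grasp_force: 33.3
```

```bash
python3 -m handwheel '[[[0,0,0],[0,0,0]],[[0,0,0],[0,0,0]],[[0,0,0],[0,0,0]],[[0,0,0],[0,0,0]],[[0,0,0],[0,0,0]],[[0,0,0],[0,0,0]],[[0,0,0],[0,0,0]],[[0,0,0],[0,0,0]],[[0,0,-1],[0,0,0]],[[0,0,-3],[0,0,0]],[[0,0,-6],[0,0,0]],[[0,0,-9],[0,0,0]],[[0,0,-12],[0,0,0]],[[0,0,-12],[0,0,0]],[[0,0,-12],[0,0,0]]]' 0
python3 wl.py w10.png .4318 -.2426 .031 .063 .4318 -.2426 .058 .015
python3 w.py .4368 .2077 .172
```

```text
t: 38.4
tool_pos: [0.432, -0.242, 0.171]
orientation: [0.987, 0.16, 0.001, 0.001]
force: [-0.7, 0.9, 0.0]
grip_width: 1.0
grasp_force: 0.0
shift cm [ 14.67 -42.48  -0.21] dist 0.449
tool y at deg -71.6 tool z [-0. -0. -1.] t 38.45 grip 1.0015409202976608 0.0 [-0.  -0.3 -1.1] [ 0.4314 -0.2417  0.17  ] [ 0.84  0.36 -0.47  2.02  0.22  0.81 -1.01]
turn [ 0.     0.    -0.001]
```

```bash
python3 -m handwheel '[[[0.5,-1.4,0],[0,0,0]],[[1.4,-4,0],[0,0,0]],[[2.6,-7.5,0],[0,0,0]],[[3.9,-11.3,0],[0,0,0]],[[5.2,-15,0],[0,0,0]],[[6.5,-18.8,0],[0,0,0]],[[7.8,-22.5,0],[0,0,0]],[[9.1,-26.3,0],[0,0,0]],[[10.4,-30,0],[0,0,0]],[[11.7,-33.8,0],[0,0,0]],[[13,-37.5,0],[0,0,0]],[[14,-40.6,0],[0,0,0]],[[14.5,-42,0],[0,0,0]],[[14.7,-42.5,0],[0,0,0]],[[14.7,-42.5,0],[0,0,0]],[[14.7,-42.5,0],[0,0,0]]]'
python3 w.py .4368 .2077 .0525
```

```text
t: 40.05
tool_pos: [0.4369, 0.207, 0.1694]
orientation: [0.987, 0.159, -0.001, 0.0]
force: [0.4, -0.6, -0.3]
grip_width: 0.998
grasp_force: 0.0
shift cm [ 0.03 -0.08 11.69] dist 0.117
tool y at deg -71.7 tool z [-0.001 -0.001 -1.   ] t 40.05 grip 0.9978047285568721 0.0 [ 0.4 -0.6 -0.3] [0.4369 0.207  0.1694] [ 0.03  0.38 -0.64  2.04  0.31  0.82 -2.04]
turn [ 0.001  0.002 -0.001]
```

```bash
python3 -m handwheel '[[[0,0,1.5],[0,0,0]],[[0,0,4],[0,0,0]],[[0,0,7],[0,0,0]],[[0,0,9.5],[0,0,0]],[[0,0,11],[0,0,0]],[[0,0,11.7],[0,0,0]],[[0,0,11.7],[0,0,0]],[[0,0,11.7],[0,0,0]]]'
python3 -m handwheel '[[[0,0,0],[0,0,0]],[[0,0,0],[0,0,0]],[[0,0,0],[0,0,0]],[[0,0,0],[0,0,0]],[[0,0,0],[0,0,0]],[[0,0,0],[0,0,0]],[[0,0,0],[0,0,0]],[[0,0,0],[0,0,0]],[[0,0,0],[0,0,0]],[[0,0,0],[0,0,0]]]' 1 30
python3 w.py .6637 -.1110 .16
```

```text
t: 40.85
tool_pos: [0.4379, 0.2081, 0.0537]
orientation: [0.987, 0.16, 0.001, -0.0]
force: [0.0, 0.4, -0.7]
grip_width: 0.995
grasp_force: 0.0
t: 41.85
tool_pos: [0.4382, 0.2082, 0.0542]
orientation: [0.987, 0.16, 0.001, 0.0]
force: [-1.7, -1.3, 7.0]
grip_width: 0.717
grasp_force: 31.0
shift cm [ 11.36  37.4  -10.54] dist 0.405
tool y at deg -71.6 tool z [ 0.002  0.    -1.   ] t 41.85 grip 0.7169193587482569 31.018858014140278 [-1.7 -1.3  7. ] [0.4382 0.2082 0.0542] [-0.1   0.57 -0.51  2.1   0.49  0.59 -2.2 ]
turn [ 0.    -0.002 -0.001]
```

```bash
python3 -m handwheel '[[[0,0,-0.5],[0,0,0]],[[0,0,-1.5],[0,0,0]],[[0,0,-3.5],[0,0,0]],[[0,0,-6],[0,0,0]],[[0,0,-8.5],[0,0,0]],[[0.3,1,-10.3],[0,0,0]],[[0.9,3,-10.5],[0,0,0]],[[1.9,6.3,-10.5],[0,0,0]],[[3,9.8,-10.5],[0,0,0]],[[4,13.3,-10.5],[0,0,0]],[[5.1,16.8,-10.5],[0,0,0]],[[6.2,20.3,-10.5],[0,0,0]],[[7.3,23.8,-10.5],[0,0,0]],[[8.3,27.3,-10.5],[0,0,0]],[[9.4,30.8,-10.5],[0,0,0]],[[10.4,34,-10.5],[0,0,0]],[[11.1,36.2,-10.5],[0,0,0]],[[11.5,37.2,-10.5],[0,0,0]],[[11.5,37.4,-10.5],[0,0,0]],[[11.5,37.4,-10.5],[0,0,0]]]'
python3 w.py .6651 -.1106 .0512
```

```text
t: 43.85
tool_pos: [0.6637, -0.1095, 0.158]
orientation: [0.987, 0.16, -0.0, -0.001]
force: [-0.4, 0.1, -2.6]
grip_width: 0.708
grasp_force: 33.2
shift cm [ 0.1   0.16 10.68] dist 0.107
tool y at deg -71.6 tool z [-0.001  0.001 -1.   ] t 43.85 grip 0.7083682320522948 33.15625495801214 [-0.4  0.1 -2.6] [ 0.6637 -0.1095  0.158 ] [ 0.46  0.67 -0.51  1.59  0.37  0.99 -1.41]
turn [-0.001  0.     0.001]
```

```bash
python3 -m handwheel '[[[0,0.1,2],[0,0,0]],[[0,0.1,5],[0,0,0]],[[0,0.1,7.5],[0,0,0]],[[0,0.1,9],[0,0,0]],[[0,0.1,9.8],[0,0,0]],[[0,0.1,10.3],[0,0,0]],[[0,0.1,10.6],[0,0,0]],[[0,0.1,10.7],[0,0,0]],[[0,0.1,10.7],[0,0,0]],[[0,0.1,10.7],[0,0,0]]]'
```

```text
t: 44.85
tool_pos: [0.6651, -0.1118, 0.0517]
orientation: [0.987, 0.16, 0.001, 0.0]
force: [1.0, 0.2, -1.6]
grip_width: 0.714
grasp_force: 33.2
```

```bash
python3 -m handwheel '[[[0,-0.1,0.05],[0,0,0]],[[0,-0.1,0.05],[0,0,0]],[[0,-0.1,0.1],[0,0,0]],[[0,-0.1,0.1],[0,0,0]]]'
```

```text
t: 45.25
tool_pos: [0.6652, -0.1114, 0.0514]
orientation: [0.987, 0.159, 0.001, 0.001]
force: [-0.5, -2.0, 6.3]
grip_width: 0.72
grasp_force: 33.6
```

Contact. Releasing, rising and retreating, then the final check.

```bash
python3 -m handwheel '[[[0,0,0],[0,0,0]],[[0,0,0],[0,0,0]],[[0,0,0],[0,0,0]],[[0,0,0],[0,0,0]],[[0,0,0],[0,0,0]],[[0,0,0],[0,0,0]],[[0,0,0],[0,0,0]],[[0,0,0],[0,0,0]],[[0,0,-1],[0,0,0]],[[0,0,-3],[0,0,0]],[[0,0,-6],[0,0,0]],[[0,0,-9],[0,0,0]],[[0,0,-12],[0,0,0]],[[0,0,-12],[0,0,0]],[[0,0,-12],[0,0,0]]]' 0
python3 wl.py w11.png .6632 -.1112 .031 .063 .6632 -.1112 .058 .015
python3 - <<'E'
import cv2,numpy as np
from station import optics
a=cv2.imread("pics/w10.png")[100:300,180:380];b=cv2.imread("pics/w11.png")[100:300,180:380]
sc=optics.read_camera("scene")[140:300,150:400,::-1]
top=np.hstack([cv2.resize(a,(300,300)),cv2.resize(b,(300,300))])
bot=cv2.resize(sc,(450,288));bot=np.pad(bot,((0,0),(0,150),(0,0)))
cv2.imwrite("pics/fin.png",np.vstack([top,bot]))
E
```

```text
t: 46.75
tool_pos: [0.6649, -0.1108, 0.1715]
orientation: [0.987, 0.16, 0.001, 0.001]
force: [-0.4, -0.7, -1.1]
grip_width: 0.999
grasp_force: 0.0
```

View pics/fin.png

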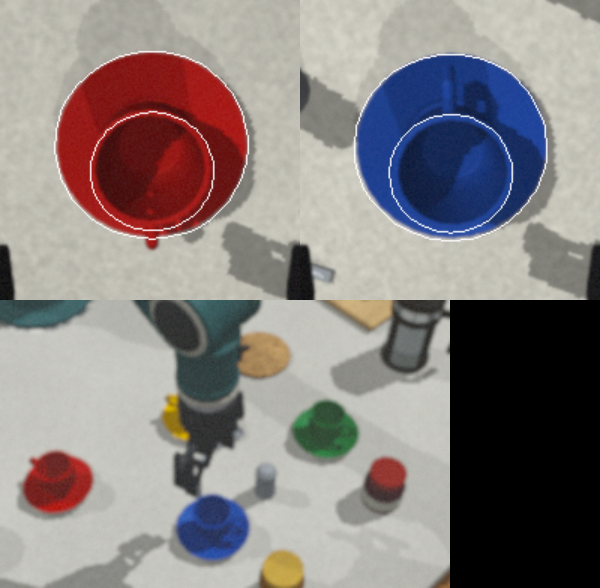

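The red cup (crop 152,171) and blue cup (451,170) sit on the projected centre circles, and the scene view shows green and blue upright on their own saucers. The yellow cup is partly hidden by the arm there, but I checked it from above earlier. Handing in.

```bash
python3 -c "
from station import arm
print(arm.sign_off())"
```

```text
the job is handed in; nothing more can be done
None
```

All four cups now stand upright in the middle of the saucers of their own colours; I handed the job in at about 47 s of the allowed 138 s, and no verdict came back.

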